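# Open the battery bay of a studio flash pack

### The job

Open the battery bay of the flash power pack standing on the photo table: press the snap tab all the way down with the fingertips, then push the released cover along its rails by its rib until it is completely off its seat and the whole battery bay is uncovered. Only push the cover, do not lift it, and leave it lying flat with its whole length on the pack's top deck, not sticking out past the end. Leave the cup, wooden board, lens and spare battery where they are.

Things in the scene. Friction and masses are not known exactly. Their poses are not given: they have to be found in the camera images.
- pack: Black flash power pack fixed to the table, 250 long (own x), 120 wide (y); origin at the centre of its underside, z up. Flat deck 70 mm above the table, no wall at its +x end (x = +125). Cover slides along own +x between side rails (inner faces y = +-46.5, 78 mm above the table). The cover's seat is in the -x half, x = -113 to -30, with a 78 mm high wall behind it. Sockets on the +x end face.
- cover: Grey loose battery cover, about 90 g, 86 long (x), 90 wide (y), top 8 mm above its origin, which is the centre of its underside; axes as the pack's. Starts at about pack x = -69, z = 70; the raised tab blocks it in +x. Slides with about 1 N, stays where left, passes over the pressed tab. With its origin past pack x = +13 the bay is all open; up to +82 it lies wholly on the deck.
- rib (a point): Middle of the rear (-x) face of the thumb rib across the cover's top, 15 mm above and 22 mm behind (-x of) the cover's origin. Rib: 64 wide (y), 10 thick (from this face to +x), from 8 to 22 mm above the cover's origin. Push this face towards pack +x. Behind it are 21 mm of flat cover top, then the seat's rear wall, as high as the cover's top.
- tab_top (a point): Centre of the top of the snap tab, a grey block 44 long (x), 30 wide (y) in the deck just in front (+x) of the cover, at pack x = -2, y = 0. Up, its top is 10 mm above the deck (80 mm above the table), 2 mm above the cover's top; its -x end is about 2 mm from the cover's front edge. Moves straight down when pressed.
- tab (a joint): Travel of the snap tab downward in m: 0 up (cover locked), 0.009 fully pressed, its top then 1 mm above the deck. Takes about 4 N to move; no return spring, it stays where it is pressed to. The cover passes when it is at 0.0075 or more.
- bay (a point): Centre of the battery bay opening at deck level, pack x = -67.5, y = 0, z = 70. The opening is 75 long (x), 68 wide (y). Along the seat the rails rise to 84 mm above the table with lips over the cover's side edges (80 mm free between the lips, 80 to 84 mm above the table), so the cover cannot be lifted out there.
- cup: White ceramic cup, 72 across, 58 high, standing on the wooden board; leave alone. Origin at its underside.
- board: Wooden serving board 130 x 210 x 12 on the table to the left (+y) of the pack; leave alone. Origin at centre of its underside.
- spare: Spare battery, black block 70 x 45 x 30 with two brass contacts, lying on the table to the right (-y) of the pack; leave alone. Origin at centre of its underside.
- lens: Black camera lens standing upright on the table to the right (-y) of the pack, 68 across, 57 high; leave alone. Origin at centre of its underside.
Not all that is in view belongs to the job. There is more than one size of the cover; the one meant has the size given above.

How it is judged:
By the outcome, as a careful person would: the job done as asked, in the order asked, and still so for the second after the job is handed in, with the robot touching nothing.
It also fails if it takes over 38 s, if anything falls off the work surface, if the arm or the gripper's body presses on something with over 40 N, if the wrist force passes 120 N, or if a joint passes its speed limit or range.

### The arm

A 7-joint arm with a two-finger parallel gripper is mounted at the origin on the work surface. World frame = base frame: x ahead of the robot, y to its left, z up, the work surface at z = 0. Lengths are in m, angles in rad, forces in N, time in s.
With the tool pointing down it reaches from about 0.375 to 0.925 m from the base axis. Payload 3.1 kg.
Tool frame: the origin (TCP) lies on the mounting face of the last link; the fingertips stand 173 mm ahead of it and the grasp point (between the pads) lies 155 mm ahead of it; z points along the fingers, y is the line along which they close (so a half turn about z gives the same grasp; the last joint's range is limited). The gripper opens to 85 mm and grips with 20 to 120 N. Pads are 22 mm wide; open, the fingers measure 114 mm over their backs; the gripper's body (76 mm by 85 mm) begins 54 mm behind the grasp point. The pads swing forward as they close: fully open they stand 13 mm farther back than shut.
Start: joints at [-0.098, 0.383, 0.044, 1.598, -0.018, 1.161, -0.05], TCP at [0.65, 0, 0.405] pointing down, gripper open.
Joint ranges: [-2.61, 2.61], [-0.41, 2.15], [-1.48, 1.57], [0, 2.5], [-1.57, 4.71], [0.05, 1.97], [-2.85, 2.85]. Speed limits (rad/s): [2.79, 2.79, 3.14, 3.14, 3.14, 3.14, 3.14].

### API

Orientations are given as a unit quaternion [w, x, y, z].
In Python, from rig import env gives the robot as it stands. The module is installed in compiled form; this text tells all that it offers.
- The arm moves only by the shell command python3 -m inch 'ROWS' [FORCE]. ROWS is JSON, a list of rows, each a list of 5 numbers: the shift along the world's x, y, z in cm, then the turn about the world's z in degrees, then the gripper command: -1 is shut, 1 is fully open, values between are in proportion. A call has 1 to 12 rows; each row is the pose to reach, as a shift and turn from the pose commanded when the call began; what a row does not reach only later rows make up. A row lasts 1/10 s, in which the tool goes at most 50 mm and 8.59 degrees, less where a joint would pass 70% of its speed; a pose out of reach is approached as far as the arm can. A call with a gripper value outside its range is refused whole. The fingers move at their own pace and stop on an object; FORCE is the grip in N (left out, the last holds). Time passes only in rows, so rows that repeat a pose let the fingers close. It gives the time, the measured TCP pose, the force, the opening and the grip force at its end, in the units of the state.
- env.get_obs(): the state, without advancing time (a new reading comes with each control period).
- env.capture(name): name is "scene" or "side" or "wrist"; returns the picture (480x640x3 uint8, red, green, blue); there is no depth.
- env.get_calibration(name): a dict with "intrinsics" (3x3 intrinsics, pixels), "R" (3x3) and "t" (3): a world point X has camera coordinates R X + t; the wrist camera has in their place "mount" (4x4, takes a point from camera to tool coordinates, whose origin is the TCP and whose axes are the flange's). Camera axes: x right, y down, z forward; pixel columns grow to the right and rows downward; lengths in m; the calibration is good to about 2 mm. A picture is of the moment at which its call begins: read the wrist's pose just before it. get_calibration takes no time and is no camera call.
- env.sign_off(): hands the job in; it is judged then, once.
The state is a dict: "clock": time; "joint_pos": joint angles; "qd": joint speeds; "effort": joint torques, N m; "position": TCP position; "eef_rot": TCP orientation; "force": force on the tool from outside, world axes, zero at the start; "ft_torque": the same for the moment, N m; "opening": opening from 0.0 (shut) to 1.0 (fully open); "finger_force": force on a finger pad.
Only numpy, scipy, OpenCV 4.12 (cv2) and the standard library are available. Lean on these libraries where they do the work, as an engineer would, in place of code of your own. Each camera call takes 0.05 s, during which the arm holds its last target. There are 200 camera calls.

## Working session

There is one attempt and no reset: what is moved stays moved. The work goes in short steps, Python scripts to look and compute and a shell command to move; the robot and the scene stay as the last step left them, time stands still between calls to the robot, and variables do not carry over. Pictures are saved under pics/ and viewed, at most 10 in all, crops included, and the job is handed in when it is done.

```bash
mkdir -p pics; python3 - <<'E'
from rig import env
import cv2
for n in("scene","wrist"):
    cv2.imwrite(f"pics/{n}0.png",env.capture(n)[:,:,::-1])
o=env.get_obs();print(o["clock"],o["position"],o["eef_rot"])
for n in("scene","side","wrist"):print(n,env.get_calibration(n))
E
```

```text
0.1 [6.49555762e-01 1.83509540e-05 4.03403492e-01] [-0.00080561  0.70708382  0.70712874 -0.00087916]
scene {'intrinsics': array([[479.21900407,   0.        , 324.74394954],
       [  0.        , 479.21900407, 238.67722708],
       [  0.        ,   0.        ,   1.        ]]), 'R': array([[-0.76270569,  0.64671331, -0.00647459],
       [ 0.49900656,  0.58207924, -0.64200951],
       [-0.41142737, -0.49289517, -0.76666934]]), 't': array([ 0.40972403, -0.25837512,  1.252545  ])}
side {'intrinsics': array([[488.75238978,   0.        , 320.28088505],
       [  0.        , 488.75238978, 237.96360687],
       [  0.        ,   0.        ,   1.        ]]), 'R': array([[ 0.90311526, -0.42920762,  0.01279228],
       [-0.28328317, -0.61792836, -0.73342701],
       [ 0.32269717,  0.65874529, -0.67964783]]), 't': array([-0.52609875,  0.24552309,  0.93271284])}
wrist {'intrinsics': array([[343.87440937,   0.        , 321.17986192],
       [  0.        , 343.87440937, 242.46267425],
       [  0.        ,   0.        ,   1.        ]]), 'mount': array([[-2.46468437e-04, -9.61972463e-01, -2.73146332e-01,
         6.79413988e-02],
       [ 9.99999884e-01, -3.49905137e-04,  3.29972206e-04,
        -4.19280361e-05],
       [-4.12999481e-04, -2.73146219e-01,  9.61972438e-01,
         3.11899774e-02],
       [ 0.00000000e+00,  0.00000000e+00,  0.00000000e+00,
         1.00000000e+00]])}
```

View pics/scene0.png

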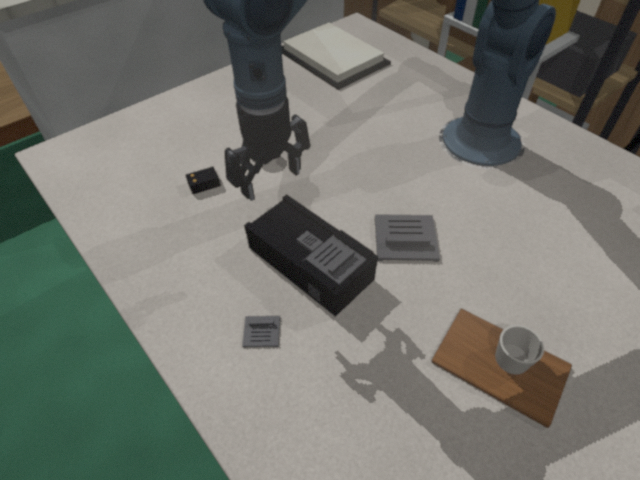

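View pics/wrist0.png

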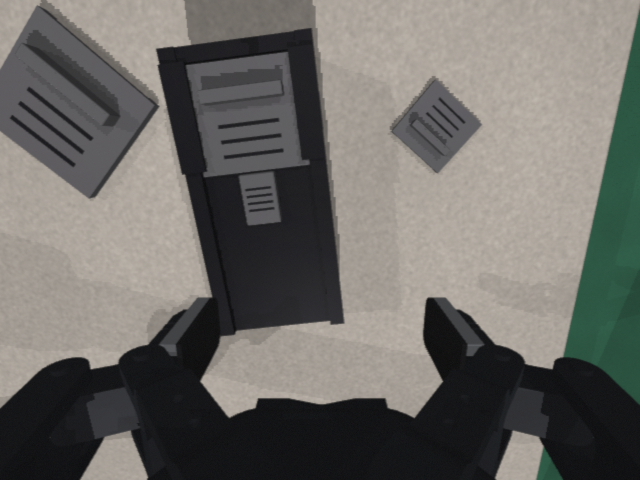

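The wrist image shows the pack with the cover on its seat (cover ~(245,115), rib ~(240,85), tab ~(260,198)). Pack +x points down in the image, roughly world -y. There are three cover candidates: the large loose one at (75,100), the small loose one at (436,124), and the one seated in the pack at (245,115). The seated one fits, since it sits on the pack behind the tab and its size will be checked next.

```bash
cat > h.py <<'E'
import numpy as np
from scipy.spatial.transform import Rotation as R
from rig import env
def ray(uv,z,obs,cal):
    q=obs["eef_rot"];Rt=R.from_quat([q[1],q[2],q[3],q[0]]).as_matrix()
    M=cal["mount"];d=Rt@M[:3,:3]@np.linalg.inv(cal["intrinsics"])@[*uv,1];o=obs["position"]+Rt@M[:3,3]
    return o+d*(z-o[2])/d[2]
E
python3 - <<'E'
from h import *
import cv2
o=env.get_obs();c=env.get_calibration("wrist")
P={"tab":[(239,176,.080),(272,172,.080),(281,222,.080),(247,226,.080)],"coverfront":[(204,174,.078),(301,163,.078)],
"rib top":[(200,102,.085),(283,94,.085)],"packfar":[(157,48,.084),(312,30,.084)],"packnear":[(343,323,.078),(220,336,.078)],
"bigcover":[(37,8,.008),(158,101,.008),(93,197,.008)],"small":[(433,77,.008),(481,123,.008),(436,172,.008)]}
for k,v in P.items():
    X=np.array([ray(p[:2],p[2],o,c) for p in v]);print(k,X[:,:2].round(4).tolist(),"sides",np.linalg.norm(np.diff(X,axis=0),axis=1).round(4),"mid",X.mean(0).round(4))
im=cv2.imread("pics/wrist0.png")[20:350,140:360];cv2.imwrite("pics/crop1.png",cv2.resize(im,None,fx=1.8*1,fy=1.8,interpolation=cv2.INTER_CUBIC))
E
```

```text
tab [[0.58, 0.0428], [0.6078, 0.0461], [0.6139, 0.0034], [0.5842, -0.0001]] sides [0.028  0.0431 0.03  ] mid [0.5965 0.023  0.08  ]
coverfront [[0.5501, 0.0443], [0.632, 0.0533]] sides [0.0824] mid [0.5911 0.0488 0.078 ]
rib top [[0.5545, 0.1], [0.6193, 0.1058]] sides [0.0651] mid [0.5869 0.1029 0.085 ]
packfar [[0.5255, 0.1379], [0.6421, 0.1498]] sides [0.1172] mid [0.5838 0.1439 0.084 ]
packnear [[0.6696, -0.0954], [0.5512, -0.1094]] sides [0.1192] mid [ 0.6104 -0.1024  0.078 ]
bigcover [[0.3862, 0.1895], [0.4877, 0.1095], [0.4063, 0.0146]] sides [0.1292 0.1251] mid [0.4267 0.1046 0.008 ]
small [[0.757, 0.1311], [0.8087, 0.0889], [0.7681, 0.0407]] sides [0.0668 0.063 ] mid [0.7779 0.0869 0.008 ]
```

View pics/crop1.png

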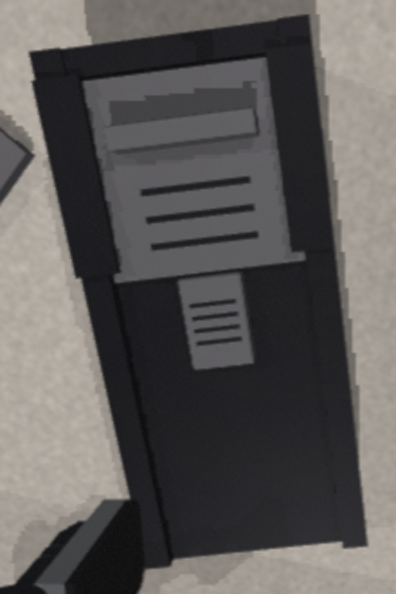

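The seated cover is confirmed: its tab measures about 30x43 mm and its rib about 65 mm. The loose covers measure about 127 mm and 65 mm, so neither is the one meant. Pack centre is (0.597, 0.021), with pack +x = world -y turned by +6.3°. I'll go above the tab with the gripper shut.

```bash
python3 -m inch '[[-2,1,-3,3,-1],[-5,2,-7,6.3,-1],[-5.3,2.1,-10.5,6.3,-1],[-5.3,2.1,-11,6.3,-1],[-5.3,2.1,-11,6.3,-1],[-5.3,2.1,-11,6.3,-1],[-5.3,2.1,-11,6.3,-1],[-5.3,2.1,-11,6.3,-1]]' 40; python3 - <<'E'
from h import *
import cv2
o=env.get_obs();cv2.imwrite("pics/wrist1.png",env.capture("wrist")[:,:,::-1])
cv2.imwrite("pics/side1.png",env.capture("side")[:,:,::-1])
print(o)
E
```

```text
clock: 0.9
position: [0.5984, 0.0208, 0.2968]
eef_rot: [0.001, 0.667, 0.745, 0.001]
force: [0.5, 0.7, 0.2]
opening: 0.001
finger_force: 0.0
{'clock': 0.9, 'joint_pos': array([-0.11014977,  0.40274399,  0.00785338,  1.8157088 , -0.00368704,
        0.91899181,  0.00863085]), 'qd': array([ 0.00067079,  0.00261432, -0.00151573,  0.01629133, -0.00017185,
       -0.00157184, -0.00160904]), 'effort': array([ 1.59810097e-03, -4.09457767e+01,  6.92807548e-01, -2.17148209e+01,
        1.05552591e-02, -1.15824805e-02,  1.72142194e-05]), 'position': array([0.59839299, 0.0207699 , 0.29679928]), 'eef_rot': array([0.00145331, 0.66741381, 0.74468414, 0.00149156]), 'force': array([0.52021372, 0.66222711, 0.24404661]), 'ft_torque': array([ 0.00374956, -0.00226822,  0.01996103]), 'finger_force': 0.0, 'opening': 0.0007390749736032816}
```

View pics/wrist1.png

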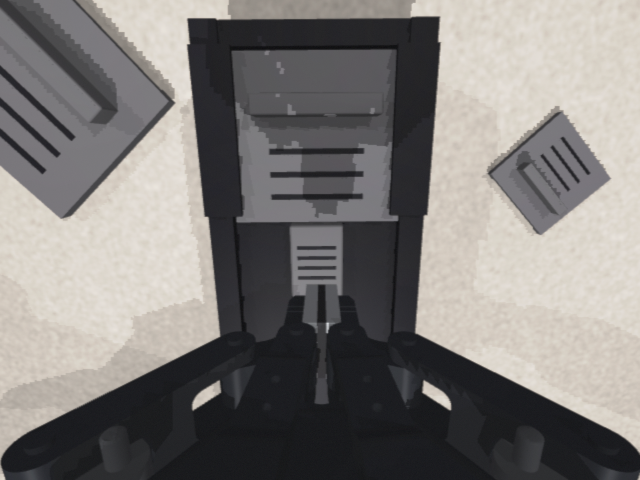

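This close view is aligned with the pack. The tab's rear edge is at (291–342, 224), the cover's front edge at (237–398, 220), the rib's front at ~y 113, and the shut fingertips at (321,300).

```bash
cat >> h.py <<'E'
u=np.array([.110,-.994,0]);v=np.array([.994,.110,0])
E
python3 - <<'E'
from h import *
o=env.get_obs();c=env.get_calibration("wrist")
T=o["position"]; q=o["eef_rot"];print("tip",T+R.from_quat([q[1],q[2],q[3],q[0]]).as_matrix()[:,2]*.173)
for k,p in {"tabL":(291,224,.08),"tabR":(342,224,.08),"covL":(237,220,.078),"covR":(398,220,.078),"railL":(206,215,.084),"railR":(428,215,.084),"ribfrontbaseL":(247,114,.080),"ribR":(383,114,.080)}.items():
    X=ray(p[:2],p[2],o,c);print(k,X.round(4),"rel TCP pack x,y",((X-T)@u).round(4),((X-T)@v).round(4))
E
```

```text
tip [0.59820349 0.02092612 0.12300104]
tabL [0.5788 0.045  0.08  ] rel TCP pack x,y -0.026 -0.0162
tabR [0.6067 0.048  0.08  ] rel TCP pack x,y -0.026 0.0119
covL [0.5488 0.0435 0.078 ] rel TCP pack x,y -0.0279 -0.0462
covR [0.6375 0.0532 0.078 ] rel TCP pack x,y -0.0278 0.0431
railL [0.5336 0.0459 0.084 ] rel TCP pack x,y -0.0319 -0.0611
railR [0.6515 0.0588 0.084 ] rel TCP pack x,y -0.0318 0.0576
ribfrontbaseL [0.5519 0.0993 0.08  ] rel TCP pack x,y -0.0829 -0.037
ribR [0.6202 0.1068 0.08  ] rel TCP pack x,y -0.0829 0.0317
```

```bash
python3 -m inch '[[-0.25,0.3,-2,0,-1],[-0.25,0.3,-3.8,0,-1],[-0.25,0.3,-4.2,0,-1],[-0.25,0.3,-4.5,0,-1],[-0.25,0.3,-4.8,0,-1],[-0.25,0.3,-5.1,0,-1],[-0.25,0.3,-5.2,0,-1],[-0.25,0.3,-5.2,0,-1],[-0.25,0.3,-5.2,0,-1]]'
```

```text
clock: 1.9
position: [0.5947, 0.0241, 0.2445]
eef_rot: [-0.0, 0.667, 0.745, 0.0]
force: [-4.2, 0.4, 9.5]
opening: -0.002
finger_force: 4.9
```

```bash
python3 -m inch '[[0,0,-0.2,0,-1],[0,0,-0.35,0,-1],[0,0,-0.35,0,-1]]'; python3 -m inch '[[0,0,2,0,-1],[0,0,5,0,-1],[0,0,5,0,-1]]'; python3 - <<'E'
from h import *
import cv2
cv2.imwrite("pics/wrist2.png",env.capture("wrist")[:,:,::-1])
o=env.get_obs();print(o["position"],o["force"])
E
```

```text
clock: 2.2
position: [0.595, 0.0241, 0.2443]
eef_rot: [-0.0, 0.667, 0.745, -0.0]
force: [-12.2, -0.1, 26.9]
opening: -0.0
finger_force: 13.1
clock: 2.5
position: [0.5973, 0.0238, 0.2941]
eef_rot: [0.004, 0.667, 0.745, 0.004]
force: [-0.5, 0.3, 0.5]
opening: -0.001
finger_force: 0.0
[0.59636342 0.02376808 0.29209479] [0.7521583  0.48744552 0.12953988]
```

View pics/wrist2.png

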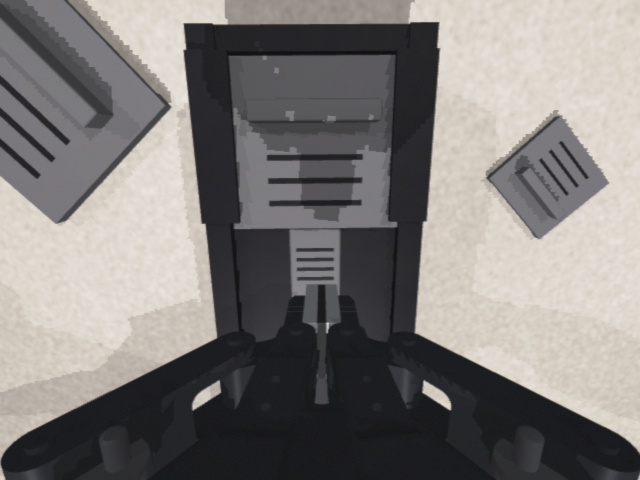

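The tab now lies at deck level. The fingertips hit a hard stop at z 0.0713 with 27 N, against an expected 0.071. Next I'll go behind the rib.

```bash
python3 -m inch '[[-0.5,4,0,0,-1],[-1,8,0,0,-1],[-1.1,10.6,0,0,-1],[-1.1,10.6,0,0,-1],[-1.1,10.6,-1.5,0,-1],[-1.1,10.6,-2.8,0,-1],[-1.1,10.6,-3.2,0,-1],[-1.1,10.6,-3.2,0,-1],[-1.1,10.6,-3.2,0,-1]]'; python3 - <<'E'
from h import *
import cv2
cv2.imwrite("pics/side3.png",cv2.resize(env.capture("side")[140:380,160:480,::-1],None,fx=2.4,fy=2.4))
E
```

```text
clock: 3.45
position: [0.5837, 0.1289, 0.2567]
eef_rot: [-0.0, 0.668, 0.744, -0.0]
force: [0.5, 0.1, 0.8]
opening: 0.002
finger_force: 0.0
```

View pics/side3.png

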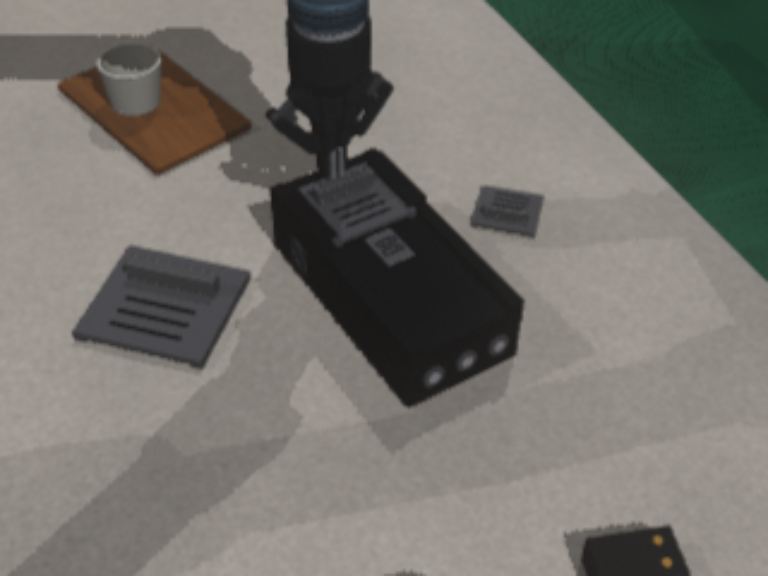

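The fingertips stand behind the rib, at about (335,160) in the crop, and touch nothing. I'll push along pack +x in two stages.

```bash
python3 -m inch '[[0.05,-0.5,0,0,-1],[0.11,-1,0,0,-1],[0.17,-1.5,0,0,-1],[0.22,-2,0,0,-1],[0.28,-2.5,0,0,-1],[0.33,-3,0,0,-1],[0.39,-3.5,0,0,-1]]'; python3 -c "
from rig import env;import cv2
cv2.imwrite('pics/w4.png',env.capture('wrist')[:,:,::-1])"
```

```text
clock: 4.2
position: [0.5874, 0.0946, 0.2572]
eef_rot: [-0.0, 0.667, 0.745, 0.0]
force: [1.2, 0.2, 0.5]
opening: -0.003
finger_force: 0.3
```

View pics/w4.png

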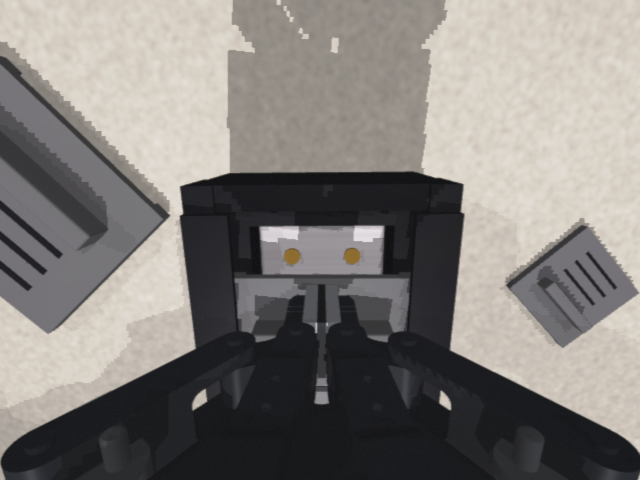

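The cover is sliding squarely: its rear edge is at y≈276 and the bay with the battery is appearing at (321,250). I'll continue about 85 mm.

```bash
python3 -m inch '[[0.09,-0.8,0,0,-1],[0.18,-1.6,0,0,-1],[0.27,-2.4,0,0,-1],[0.35,-3.2,0,0,-1],[0.44,-4,0,0,-1],[0.53,-4.8,0,0,-1],[0.62,-5.6,0,0,-1],[0.71,-6.4,0,0,-1],[0.8,-7.2,0,0,-1],[0.88,-7.9,0,0,-1],[0.94,-8.4,0,0,-1],[0.94,-8.4,0,0,-1]]'
python3 -m inch '[[0,0.2,0,0,-1],[-0.1,1,0,0,-1],[-0.1,1,3,0,-1],[-0.8,6,8,0,-1],[-1.2,10,12,0,-1],[-1.2,10,14,0,-1],[-1.2,10,14,0,-1]]'
python3 - <<'E'
from h import *
import cv2
o=env.get_obs();print(o["position"]);cv2.imwrite("pics/w5.png",env.capture("wrist")[:,:,::-1])
cv2.imwrite("pics/side5.png",cv2.resize(env.capture("side")[140:380,160:480,::-1],None,fx=2.4,fy=2.4))
E
```

```text
clock: 5.45
position: [0.5969, 0.0097, 0.2572]
eef_rot: [0.0, 0.668, 0.744, -0.0]
force: [-0.8, 0.5, 0.3]
opening: -0.004
finger_force: 0.0
clock: 6.15
position: [0.5858, 0.1185, 0.4047]
eef_rot: [0.003, 0.663, 0.748, 0.007]
force: [1.5, 0.6, 0.3]
opening: 0.002
finger_force: 0.0
[0.58580456 0.11852732 0.40471782]
```

View pics/side5.png

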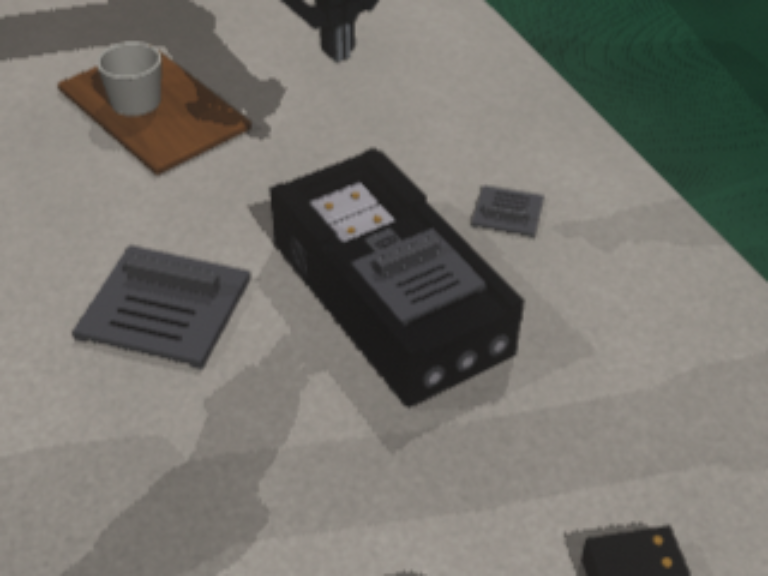

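View pics/w5.png

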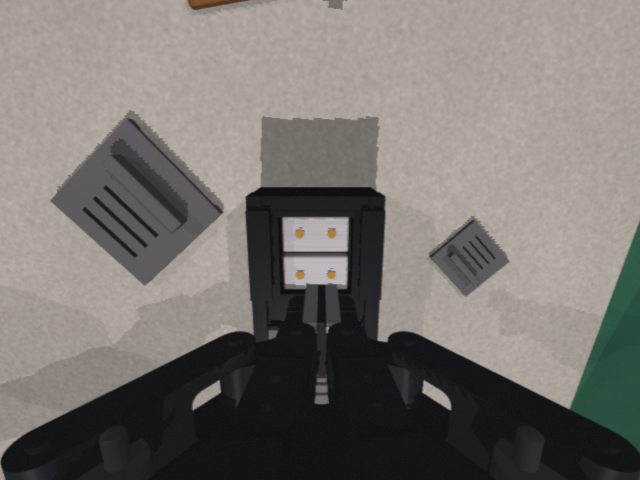

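The bay is fully open at crop (355,210), and part of the tab shows behind the cover. The cover lies flat at (420,270) with deck clear beyond it, its origin at about pack x +46 (allowed +13 to +82). The arm is clear, and the cup, board and spare battery haven't moved.

```bash
python3 -c "
from rig import env;print(env.sign_off())"
```

```text
the job is handed in; nothing more can be done
None
```

The job is handed in: the tab is pressed to its stop, and the cover is pushed by its rib off its seat. It lies flat on the deck at about pack x = +46 mm, the battery bay is fully open, and it took about 6 s; the lens was not in any close view, but the arm never went near it.

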